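# Zero-check the spring probe on the reference block

### The job

First turn the knob on the readout unit's dial right back to its zero stop. Then take the spring probe out of its stand and hold it upright with its tip inside the ring scribed on the steel reference block (not on the cross or the dot), pressing lightly so that the sprung tip is about half-way in. Finish while still holding the probe there, pressed and still, and leave the other things on the bench where they stand.

Things in the scene. Friction and masses are not known exactly. Their poses are not given: they have to be found in the camera images.
- offset_knob (a joint): Turning angle of the T-bar knob in the middle of the readout unit's dial, rad: 0 = pointer at the zero stop, grows clockwise seen from above, up to 2.2. So turning back to zero is counter-clockwise from above. It stays where it is left (friction 0.03 N m).
- knob_bar (a point): Centre of the knob's black upright grip bar (40 mm long, 10 mm thick, 24 mm high), on the turning axis, where to grip it: 9 mm under the bar's top and 29 mm above the flat top of the unit (unit top at z = 45 mm). Turns with the knob: x along the bar toward the pointer, y across its 10 mm thickness, z up. Under the bar, up to 8.5 mm above the unit's top, is a round skirt of 42 mm diameter.
- readout: Grey readout unit, fixed, 130 x 110 x 45 mm (along its x, y, z), with a blank dark display on the side toward the robot and a round 80 mm dial with a knob and a pointer on its top. Origin: centre of the underside. The zero mark with its small stop pin lies from the knob's axis toward the unit's +x, away from the display; a white line on top of the knob's bar shows the pointer's end.
- stand_rim (a point): Centre of the top rim of the probe's stand: a fixed upright aluminium tube, 76 mm high, 40 mm outside and 28 mm inside diameter, on a round dark 74 mm foot. The probe hangs in it by its collar and is drawn straight up; its tip is clear of the rim after a rise of 60 mm.
- probe_grip (a point): Middle of the spring probe's round black grip (22 mm diameter, 64 mm long, from 32 mm below to 32 mm above this point; a domed end cap reaches 38 mm above it). z is the probe's axis, pointing away from the tip. Below the grip is a 36 mm collar (6 mm thick, resting on the stand's rim at the start), then an 18 mm steel nose, then the 6 mm round-ended sprung tip. The end of the tip, when it is fully out, is 98 mm below this point. Mass about 0.16 kg.
- tip_point (a point): End of the probe's sprung tip rod (6 mm diameter, round end), on the probe's axis. It moves with the tip.
- spring_tip (a joint): How far the probe's tip is pushed in against its spring, m: 0 = fully out, 0.012 = fully in. It takes about 1 N to start it and 350 N/m more: about 3 N at half-way (0.006). A thin dark band on the tip rod just reaches the nose's mouth at half-way.
- ring_mark (a point): Centre of the scribed ring, 15 mm diameter, on the top face of the steel reference block: a fixed plain block 92 x 48 x 30 mm. The ring is near one end of the top, a scribed cross near the other end and a small dot in the middle. x points along the block away from the cross, z up; the top face is at z = 30 mm.
- fluid_jar: Bystander, loose: brown jar with a black cap, 46 mm diameter, 71 mm high; origin under its centre.
- nozzle_nut_0: Bystander, loose: grey steel nut sleeve, 27 mm wide, 26 mm high; origin under its centre.
- lobed_disc: Bystander, loose: steel valve disc with a three-lobed raised face, 27 mm diameter, 10 mm high; origin under its centre.
- disc: Bystander, loose: flat steel valve disc with a small centre hole, 27 mm diameter, 10 mm high; origin under its centre.
- probe: The whole spring probe (see point probe_grip), 136 mm long; origin at the end of its tip when that is fully out, z along its axis away from the tip.
- stand: The probe's stand (see point stand_rim); origin under the centre of its foot.
- block: The reference block (see point ring_mark); origin under its centre, x along it toward the ring end; ring at x = +27 mm, cross at x = -27 mm.

How it is judged:
By the outcome, as a careful person would: the job done as asked, in the order asked, and still so for the second after the job is handed in, while the arm keeps its last pose, push and grip.
It also fails if it takes over 54 s, if anything falls off the work surface, if the arm or the gripper's body presses on something with over 40 N, if the wrist force passes 120 N, or if a joint passes its speed limit or range.

### The arm

A 7-joint arm with a two-finger parallel gripper is mounted at the origin on a cart in front of the work surface, level with it; the furniture and walls round the work are solid. World frame = base frame: x ahead of the robot, y to its left, z up, the work surface at z = 0. Lengths are in m, angles in rad, forces in N, time in s.
With the tool pointing down it reaches from about 0.4 to 0.875 m from the base axis. Payload 19.3 kg.
Tool frame: the origin (TCP) lies at the centre of the arm's flange, where the gripper is bolted on; the fingertips stand 173 mm ahead of it and the grasp point (between the pads) lies 155 mm ahead of it (bot.grip_point_offset is the distance from the TCP to the grasp point, in m); z points along the fingers, x is the direction in which the jaws open and shut, and the axes are right-handed (so a half turn about z gives the same grasp; the last joint's range is limited). The gripper opens to 85 mm and grips with 20 to 120 N. Pads are 22 mm wide; open, the fingers measure 114 mm over their backs; the gripper's body (76 mm by 85 mm) begins 54 mm behind the grasp point. The pads swing forward as they close: fully open they stand 13 mm farther back than shut.
Start: joints at [1.235, 0.521, -0.036, 1.599, 0.021, 1.021, -0.113], TCP at [0.164, -0.603, 0.405] pointing down, gripper open.
Joint ranges: [-2.91, 2.91], [-0.3, 2.13], [-1.5, 1.42], [0.17, 2.43], [-1.26, 4.41], [0.16, 1.93], [-2.52, 2.52]. Speed limits (rad/s): [1.89, 1.89, 2.39, 2.39, 3.01, 3.01, 3.01].

### API

Orientations are given as [roll, pitch, yaw] about the fixed x, y, z axes, in that order (R = Rz(yaw) Ry(pitch) Rx(roll)).
In Python, from workcell import bot gives the robot as it stands.
- The arm moves only by the tool step_arm, never from a script. Its argument "plan" is a list that holds one entry, the list of rows, each a list of 4 numbers: the shift along the world's x, y, z in cm, then the turn about the world's z in rad. A call has 1 to 12 rows; each row is the pose to reach, as a shift and turn from the pose measured when the call began; what a row does not reach only later rows make up. A row lasts 1/12 s, in which the tool goes at most 41.7 mm and 7.16 degrees, less where a joint would pass 70% of its speed; a pose out of reach is approached as far as the arm can. A call with a gripper value outside its range is refused whole. "jaw" is the closure, from 0 (fully open) to 1 (shut), set as the call begins (left out, the last holds). The fingers move at their own pace and stop on an object; "force" is the grip in N (left out, the last holds). Time passes only in rows, so rows that repeat a pose let the fingers close. It gives the time, the measured TCP pose, the force and the opening at its end, in the units of the state.
- bot.observe(): the state, without advancing time (a new reading comes with each control period).
- bot.grab_frame(name): name is "scene" or "top" or "wrist"; returns a dict with "pixels" (420x560x3 uint8, blue, green, red), "mtx" (3x3 intrinsics, pixels), "R" (3x3) and "t" (3): a world point X has camera coordinates R X + t. Camera axes: x right, y down, z forward; pixel columns grow to the right and rows downward; lengths in m; the calibration is good to about 2 mm. The wrist camera is an equidistant fisheye: a pixel r from the principal point sees the ray r / f radians off the axis. A picture is of the moment at which its call begins. There is no depth.
- bot.job_done(): hands the job in, once; it reports no verdict.
The state is a dict: "clock": time; "qpos": joint angles; "qd": joint speeds; "joint_efforts": joint torques, N m; "position": TCP position; "tool_rot": TCP orientation; "force": force on the tool from outside, world axes, zero at the start; "moment": the same for the moment, N m; "grip_width": finger opening in m.
Only numpy, scipy, OpenCV 4.12 (cv2) and the standard library are available. Lean on these libraries where they do the work, as an engineer would, in place of code of your own. Each camera call takes 0.05 s, during which the arm holds its last target.

## Working session

There is one attempt and no reset: what is moved stays moved. The work goes in short steps, Python scripts to look and compute and a tool call to move; the robot and the scene stay as the last step left them, time stands still between calls to the robot, and variables do not carry over. Pictures are saved under pics/ and viewed, and the job is handed in when it is done.

Besides the shell and the picture viewer there is one more tool, called after "Request:" as name([rows], argument=value, ...), one row to a line, values as JSON. step_arm: Moves the arm, as the interface text tells. Its arguments: {"type":"object","properties":{"plan":{"type":"array"},"jaw":{"type":"number"},"force":{"type":"number"}},"required":["plan"]}

```bash
ls; mkdir -p pics
python3 - <<'E'
from workcell import bot
import cv2
print(bot.observe())
for n in ("scene","top","wrist"):
    f=bot.grab_frame(n); cv2.imwrite(f"pics/{n}0.png",f["pixels"]); print(n,f["mtx"].tolist(),f["R"].tolist(),f["t"].tolist())
E
```

```text
pics
{'clock': 0.0, 'qpos': array([ 1.23479382,  0.52201846, -0.0363342 ,  1.60001114,  0.02120373,
        1.02109675, -0.11280689]), 'qd': array([ 5.74442414e-05,  7.75465961e-04, -5.03355978e-04, -5.18289682e-04,
       -1.00390654e-03,  5.97108446e-04,  2.78085427e-04]), 'joint_efforts': array([-8.20768346e-04, -9.27133656e+01,  1.97972752e+00, -3.69947898e+01,
        1.80087023e-02,  7.87830446e-03, -3.70113821e-05]), 'position': array([ 0.16412013, -0.6029184 ,  0.40412165]), 'tool_rot': array([ 3.14151060e+00,  1.14561992e-03, -1.30500282e+00]), 'force': array([-0.40248367, -0.31658941,  0.31210399]), 'moment': array([ 0.02534461, -0.01193897,  0.04045541]), 'grip_width': 0.08547196646063944}
scene [[467.34791311011867, 0.0, 278.220906266049], [0.0, 467.34791311011867, 206.91433017569616], [0.0, 0.0, 1.0]] [[-0.42557236967988143, -0.9049213848022881, 0.0023335579186387987], [-0.6481223220160421, 0.30300155414902236, -0.6986612297013557], [0.6315264158129761, -0.29884334610425306, -0.7154488385759177]] [0.4402897520075357, 0.3673438474067577, 0.6337641059279158]
top [[517.0589741617918, 0.0, 288.76835678494405], [0.0, 517.0589741617918, 210.00103653185843], [0.0, 0.0, 1.0]] [[-0.008844137400020862, -0.999686857459434, -0.023408721804721665], [-0.9941310996586328, 0.011314290620665624, -0.10758877041433429], [0.10781993287498731, 0.022319808481087316, -0.993919860061263]] [0.2676334810911645, 0.5474697589916049, 1.060255435704019]
wrist [[325.19226210127806, 0.0, 282.7380173736468], [0.0, 325.19226210127806, 209.94976203987417], [0.0, 0.0, 1.0]] [[0.26236121419400144, -0.9649693563605751, 0.0008570715889785742], [-0.928285944133099, -0.25214475890502025, 0.27332805652119263], [-0.26353709266737463, -0.07250628829135129, -0.9619204951276592]] [-0.6270896306578899, -0.033495284318203, 0.3781012226803829]
```

View pics/scene0.png

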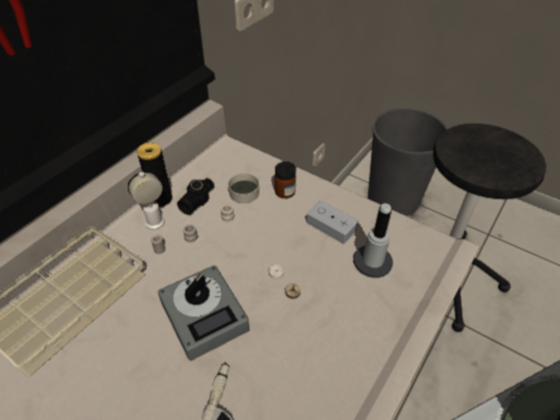

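View pics/top0.png

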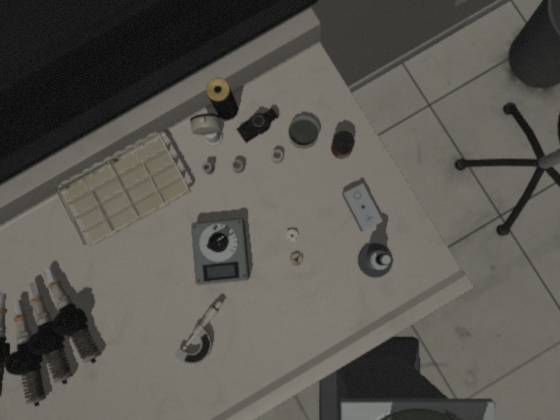

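View pics/wrist0.png

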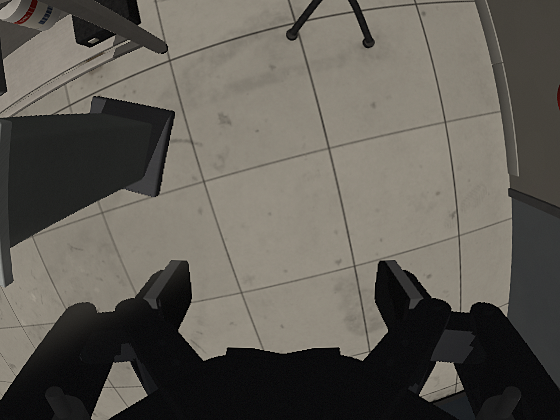

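The scene view shows the readout at about (203,310), the probe in its stand at (377,240) and the block at (332,221). In the top view they are at (220,250), (377,260) and (362,206). I'll zoom in on these in the top view.

```bash
cat > h.py <<'E'
import numpy as np, cv2
from workcell import bot
def ray(f,u,v):
    d=np.linalg.inv(f["mtx"])@np.array([u,v,1.0]); R=np.array(f["R"]); t=np.array(f["t"])
    return -R.T@t, R.T@d
def onplane(f,u,v,z):
    c,d=ray(f,u,v); return c+d*(z-c[2])/d[2]
def proj(f,X):
    p=np.array(f["mtx"])@(np.array(f["R"])@np.array(X)+np.array(f["t"])); return p[:2]/p[2]
E
python3 - <<'E'
from h import *
a=cv2.imread('pics/top0.png')
b=cv2.convertScaleAbs(a,alpha=1.6)
cv2.imwrite('pics/topA.png',cv2.resize(b[205:295,180:260],None,fx=6.5,fy=6.5,interpolation=cv2.INTER_CUBIC))
cv2.imwrite('pics/topB.png',cv2.resize(b[170:290,325:425],None,fx=5,fy=5,interpolation=cv2.INTER_CUBIC))
a=cv2.imread('pics/scene0.png');b=cv2.convertScaleAbs(a,alpha=1.4)
cv2.imwrite('pics/scA.png',cv2.resize(b[255:365,150:260],None,fx=5,fy=5,interpolation=cv2.INTER_CUBIC))
cv2.imwrite('pics/scB.png',cv2.resize(b[190:290,295:415],None,fx=6,fy=6,interpolation=cv2.INTER_CUBIC))
E
```

```text
(no output)
```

View pics/topA.png

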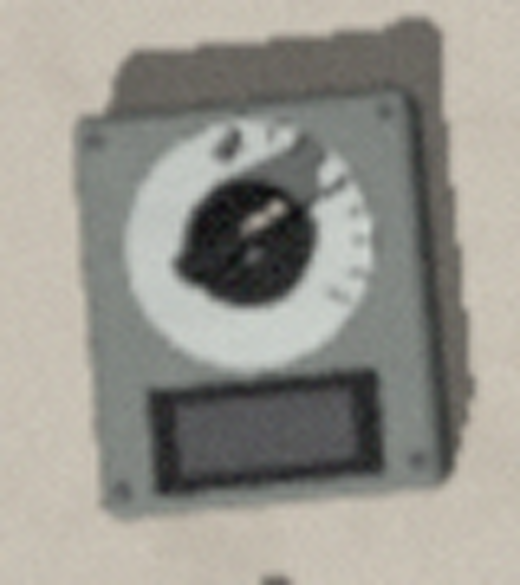

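View pics/topB.png

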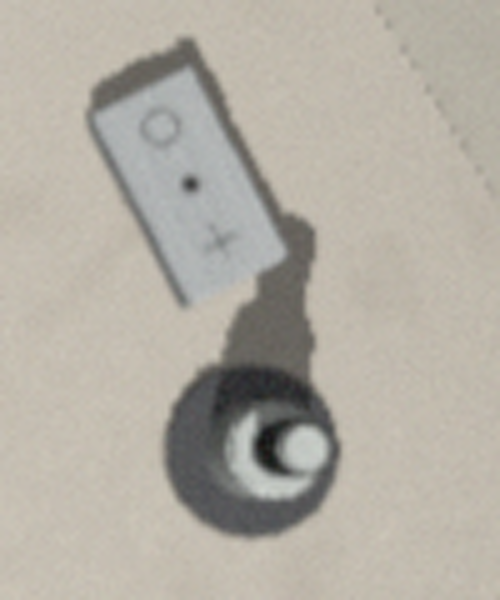

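View pics/scA.png

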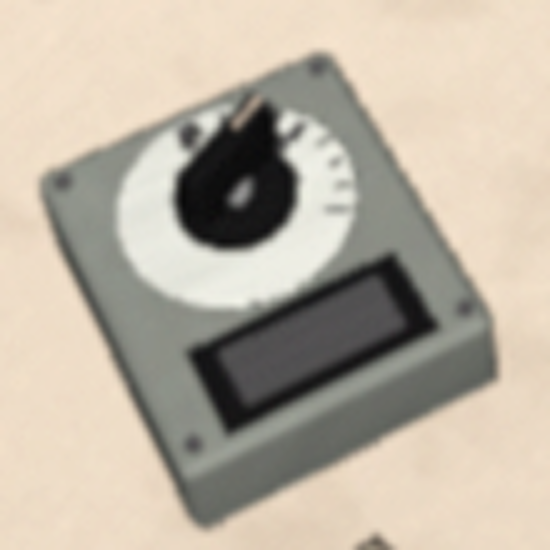

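View pics/scB.png

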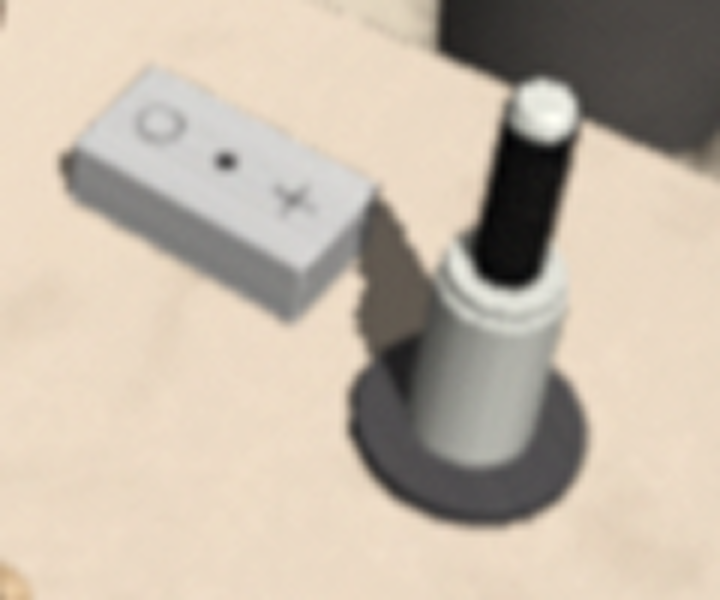

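In topA the dial is centred at crop (250,245), i.e. full-image (218.5,242.7). The stop pin is at (228,147) and the bar's white line points to the upper right. topB shows the ring at crop (160,127), the dot at (190,184), the cross at (219,240) and the probe cap at (307,449).

Run:
```python
from h import *
T=bot.grab_frame('top');S=bot.grab_frame('scene')
a=T["pixels"];s=S["pixels"]
np.set_printoptions(precision=4,suppress=True)
def c(im,x0,x1,y0,y1,lo,hi,f,z,name):
    m=cv2.inRange(im[y0:y1,x0:x1],np.array(lo),np.array(hi))
    cs,_=cv2.findContours(m,cv2.RETR_EXTERNAL,cv2.CHAIN_APPROX_NONE); k=max(cs,key=cv2.contourArea)
    e=cv2.fitEllipse(cv2.convexHull(k)); p=np.array(e[0])+[x0,y0]
    print(name,p,e[1],onplane(f,*p,z))
print(a[250,212],a[245,230],s[300,210])
c(a,190,250,215,270,[118]*3,[255]*3,T,0.045,'dialT')
c(s,165,230,265,325,[145]*3,[255]*3,S,0.045,'dialS')
def two(uT,uS,z,n): 
    print(n,onplane(T,*uT,z),onplane(S,*uS,z))
A=lambda x,y:(180+(x-3)/6.5,205+(y-3)/6.5); B=lambda x,y:(325+(x-2)/5,170+(y-2)/5)
SA=lambda x,y:(150+(x-2)/5,255+(y-2)/5); SB=lambda x,y:(295+(x-2.5)/6,190+(y-2.5)/6)
two(B(160,127),SB(160,124),.03,'ring');two(B(190,184),SB(226,160),.03,'dot');two(B(219,240),SB(293,199),.03,'cross')
two(B(252,450),SB(469,430),.008,'foot')
two(B(307,449),SB(545,108),.147,'cap(ctr z~.147)')
two(A(228,150),SA(190,135),.05,'pin')
two(A(266,432),SA(313,340),.045,'display')
two(A(325,193),SA(262,93),.083,'bar tipend')
two(A(95,142),SA(62,181),.045,'screwTL');two(A(387,112),SA(319,64),.045,'screwTR');two(A(122,490),SA(193,443),.045,'BL');two(A(417,458),SA(465,308),.045,'BR')
for i,f in((T,'T'),(S,'S')):pass
```

```text
[70 72 70] [123 125 122] [160 167 167]
dialT [217.8833 242.6003] (35.12016677856445, 36.29811096191406) [0.4822 0.41   0.045 ]
dialS [196.8841 295.8423] (38.327362060546875, 47.013641357421875) [0.4807 0.411  0.045 ]
ring [0.5808 0.1181 0.03  ] [0.5793 0.1182 0.03  ]
dot [0.5563 0.106  0.03  ] [0.5555 0.1064 0.03  ]
cross [0.5324 0.0944 0.03  ] [0.5309 0.0953 0.03  ]
foot [0.4444 0.0798 0.008 ] [0.4391 0.0832 0.008 ]
cap(ctr z~.147) [0.4431 0.0791 0.147 ] [0.4437 0.0793 0.147 ]
pin [0.5132 0.4162 0.05  ] [0.5114 0.4168 0.05  ]
display [0.4234 0.4043 0.045 ] [0.4221 0.4048 0.045 ]
bar tipend [0.497  0.3805 0.083 ] [0.4931 0.3933 0.083 ]
screwTL [0.5166 0.4601 0.045 ] [0.5153 0.4612 0.045 ]
screwTR [0.5253 0.3659 0.045 ] [0.5249 0.366  0.045 ]
BL [0.4055 0.4502 0.045 ] [0.4039 0.4504 0.045 ]
BR [0.4148 0.3561 0.045 ] [0.4123 0.3564 0.045 ]
```

Run:
```python
from h import *
T=bot.grab_frame('top');S=bot.grab_frame('scene')
A=lambda x,y:(180+(x-3)/6.5,205+(y-3)/6.5);SA=lambda x,y:(150+(x-2)/5,255+(y-2)/5)
def ang(p,q): d=q-p; return np.arctan2(d[1],d[0])
for f,g,p,q in((T,A,(243,231),(284,204)),(S,SA,(235,128),(263,95))):
    P=onplane(f,*g(*p),.083);Q=onplane(f,*g(*q),.083);print(P,Q,ang(P,Q), 'dir from axis',ang(np.array([.4815,.4105,0]),Q))
for f,g,p,q in((T,A,(185,268),(325,193)),):
    P=onplane(f,*g(*p),.05);Q=onplane(f,*g(*q),.05);print(P,Q,ang(P,Q))
c=np.array([.4815,.4105,0])
for f,g,q in((T,A,(337,183)),(S,SA,(294,130))):
    Q=onplane(f,*g(*q),.047);print('pointer?',Q,ang(c,Q))
for f,g,q in((T,A,(228,150)),(S,SA,(190,135))):
    Q=onplane(f,*g(*q),.047);print('pin',Q,ang(c,Q))
b=cv2.convertScaleAbs(S["pixels"],alpha=1.6)
cv2.imwrite('pics/scK.png',cv2.resize(b[265:315,165:230],None,fx=12,fy=12,interpolation=cv2.INTER_CUBIC))
b=cv2.convertScaleAbs(T["pixels"],alpha=2.2)
cv2.imwrite('pics/tpK.png',cv2.resize(b[220:265,195:243],None,fx=12,fy=12,interpolation=cv2.INTER_CUBIC))
```

```text
[0.48553644 0.40591614 0.083     ] [0.49375929 0.39323893 0.083     ] -0.995383103043199 dir from axis -0.9532392168975172
[0.48349775 0.40576297 0.083     ] [0.49216973 0.39329564 0.083     ] -0.9630453880077611 dir from axis -1.0156734609833866
[0.47562638 0.42975679 0.05      ] [0.49909642 0.38507955 0.05      ] -1.08709518720561
pointer? [0.50244922 0.38165058 0.047     ] -0.9427300519426779
pointer? [0.50047657 0.38363689 0.047     ] -0.9557762729510764
pin [0.51341111 0.41675083 0.047     ] 0.19343332408530758
pin [0.51360163 0.41655514 0.047     ] 0.18643376896395122
```

View pics/scK.png

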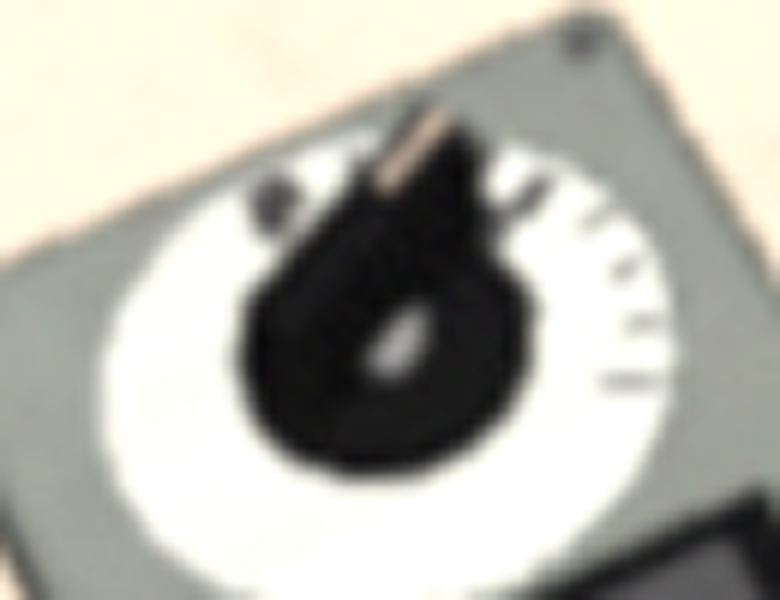

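View pics/tpK.png

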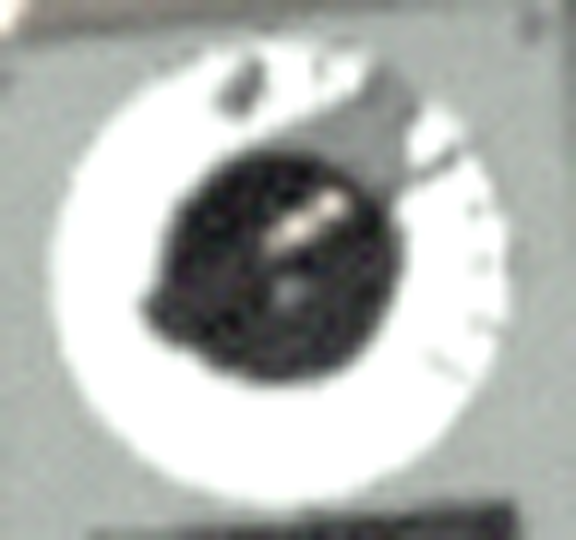

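Request:
step_arm([
  [[3, 3, 0, 0.1], [6, 6, 0, 0.2], [9, 9, 0, 0.3], [12, 13, 0, 0.4], [15, 17, 0, 0.5], [18, 21, 0, 0.6], [21, 25, 0, 0.7], [24, 29, 0, 0.8], [26, 33, 0, 0.9], [28, 37, 0, 1.0], [30, 41, 0, 1.1], [31, 45, 0, 1.2]],
], jaw=0.25)

```text
clock: 1.35
position: [0.4559, -0.199, 0.4048]
tool_rot: [3.141, -0.001, -0.1]
force: [0.6, 0.0, 0.3]
grip_width: 0.0638
```

The bar points at about -0.98 rad and zero is at about +0.09, so the knob stands near 1.06 rad. I'll go above it.

Request:
step_arm([
  [[0.5, 4, 0, 0.06], [1, 8, 0, 0.12], [1.5, 12, 0, 0.18], [2, 16, 0, 0.24], [2.5, 20, 0, 0.3], [2.6, 24, 0, 0.36], [2.6, 28, 0, 0.42], [2.6, 32, 0, 0.48], [2.6, 36, 0, 0.54], [2.6, 40, 0, 0.6], [2.6, 44, 0, 0.65], [2.6, 48, 0, 0.7]],
], jaw=0.45)

```text
clock: 2.35
position: [0.4816, 0.2828, 0.4048]
tool_rot: [3.141, -0.001, 0.602]
force: [1.0, 0.5, -0.0]
grip_width: 0.0472
```

Request:
step_arm([
  [[0, 4, -1, 0], [0, 8, -2, 0], [0, 11, -4, 0], [0, 13, -6, 0], [0, 13, -8, 0], [0, 13, -8, 0], [0, 13, -8, 0]],
])

```text
clock: 2.93
position: [0.4815, 0.4125, 0.3244]
tool_rot: [3.141, 0.001, 0.602]
force: [0.3, 0.0, 0.6]
grip_width: 0.0471
```

Run:
```python
from h import *
o=bot.observe();print(o['clock'],o['position'],o['tool_rot'],o['qpos'],o['grip_width'])
for n in("wrist","scene"):
    cv2.imwrite(f"pics/{n}1.png",cv2.convertScaleAbs(bot.grab_frame(n)["pixels"],alpha=1.4))
```

```text
2.9333 [0.48152639 0.41245431 0.3243771 ] [3.14071832e+00 1.18433634e-03 6.01884209e-01] [-0.37653235  0.70291299 -0.66064516  1.62150657  0.49433401  0.99176225
 -0.59725456] 0.04714721025661529
```

View pics/wrist1.png

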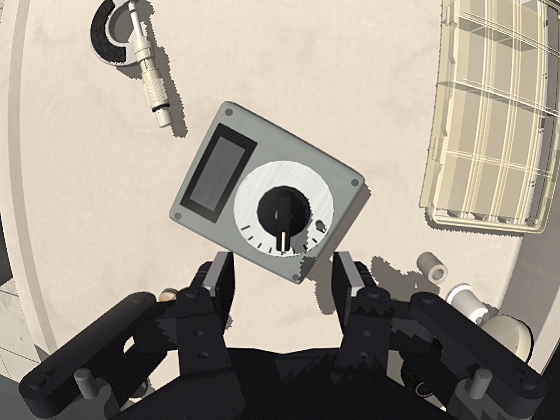

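View pics/scene1.png

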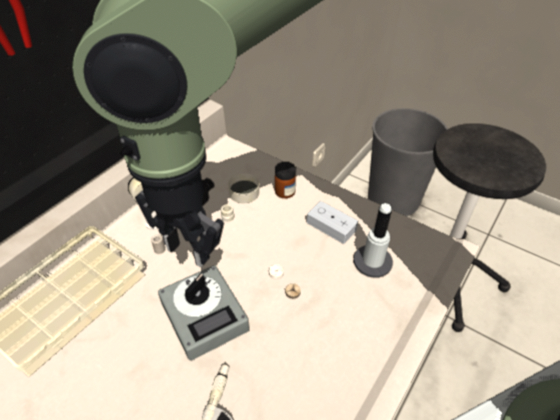

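In the wrist view the bar stands upright at column 283, midway between the pads (about 230 and 337), so yaw and centring are right. I'll descend.

Request:
step_arm([
  [[0, -0.2, -2.5, 0], [0, -0.2, -5, 0], [0, -0.2, -7, 0], [0, -0.2, -8.2, 0], [0, -0.2, -9, 0], [0, -0.2, -9.2, 0], [0, -0.2, -9.2, 0]],
])

```text
clock: 3.62
position: [0.4824, 0.4103, 0.2349]
tool_rot: [3.141, -0.003, 0.6]
force: [0.2, -0.2, 0.3]
grip_width: 0.0468
```

Request:
step_arm([
  [[0, 0, 0, 0], [0, 0, 0, 0], [0, 0, 0, 0], [0, 0, 0, 0], [0, 0, 0, 0], [0, 0, 0, 0]],
], jaw=1.0, force=30)

```text
clock: 4.12
position: [0.4824, 0.4104, 0.2358]
tool_rot: [3.141, -0.003, 0.6]
force: [-2.4, -3.2, 9.4]
grip_width: 0.0095
```

Run:
```python
from h import *
o=bot.observe();print(o)
for n in("wrist",):
    cv2.imwrite(f"pics/{n}2.png",cv2.convertScaleAbs(bot.grab_frame(n)["pixels"],alpha=1.4))
```

```text
{'clock': 4.1167, 'qpos': array([-0.41108581,  0.80985849, -0.59893387,  1.6732096 ,  0.58244352,
        0.84056527, -0.66338301]), 'qd': array([ 4.27672799e-04,  1.14470895e-04,  7.80134202e-04, -1.94419881e-05,
        8.00731328e-04, -4.28777851e-05, -3.37515964e-04]), 'joint_efforts': array([-5.29274829e-01, -9.95890474e+01, -1.36059907e+01, -2.70060575e+01,
        3.78179708e-01, -1.17608752e+00,  1.94846140e-02]), 'position': array([0.48243484, 0.41036465, 0.23583496]), 'tool_rot': array([ 3.14069803, -0.00331568,  0.60026883]), 'force': array([-2.44379101, -3.22706321,  9.41502154]), 'moment': array([-0.66637043,  0.57405447, -0.02914722]), 'grip_width': 0.009482482568152387}
```

View pics/wrist2.png

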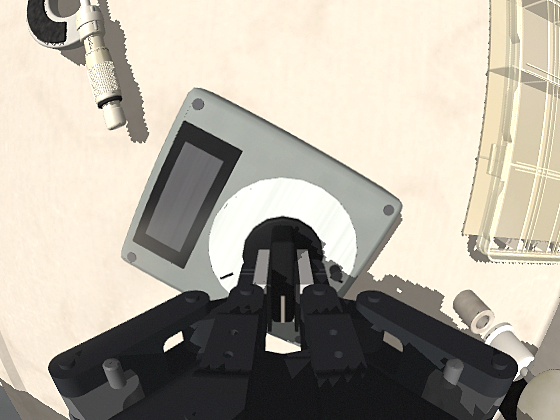

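The bar is gripped, with an opening of 9.5 mm. Now I'll turn it counter-clockwise.

Request:
step_arm([
  [[0, 0, 0, 0.08], [0, 0, 0, 0.16], [0, 0, 0, 0.24], [0, 0, 0, 0.32], [0, 0, 0, 0.4], [0, 0, 0, 0.48], [0, 0, 0, 0.56], [0, 0, 0, 0.64], [0, 0, 0, 0.72], [0, 0, 0, 0.8], [0, 0, 0, 0.88], [0, 0, 0, 0.94]],
])

```text
clock: 5.17
position: [0.483, 0.4105, 0.236]
tool_rot: [3.14, -0.005, 1.544]
force: [5.2, 5.3, -8.9]
grip_width: 0.0092
```

Run:
```python
from h import *
o=bot.observe();print(o['tool_rot'],o['force'],o['moment'],o['qpos'],o['grip_width'])
cv2.imwrite(f"pics/wrist3.png",cv2.convertScaleAbs(bot.grab_frame("wrist")["pixels"],alpha=1.4))
```

```text
[ 3.13967854 -0.00464091  1.54427294] [ 5.24389331  5.31115351 -8.94526404] [ 1.0873184  -1.07269134 -0.04712837] [-0.28797467  0.87730701 -0.80950688  1.66537459  0.76101509  0.93670225
  0.15494876] 0.009243627053559189
```

View pics/wrist3.png

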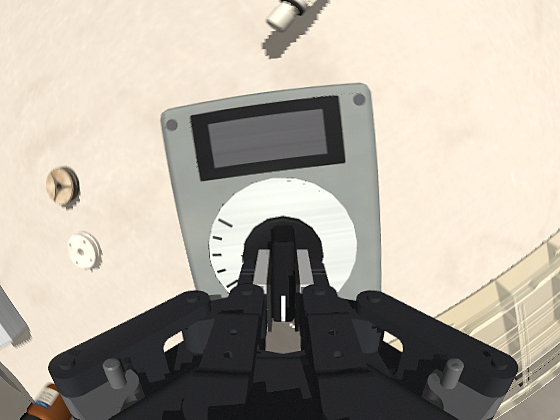

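Request:
step_arm([
  [[0, 0, 0, 0.03], [0, 0, 0, 0.06], [0, 0, 0, 0.09], [0, 0, 0, 0.09]],
])

```text
clock: 5.55
position: [0.4831, 0.4106, 0.2359]
tool_rot: [3.14, -0.005, 1.64]
force: [2.2, 2.4, -7.4]
grip_width: 0.0094
```

```bash
python3 -c "
from h import *
o=bot.observe();print(o['tool_rot'],o['force'],o['moment'],o['grip_width'])"
```

```text
[ 3.13968333 -0.00515341  1.63971427] [ 2.23214696  2.43285731 -7.43295827] [ 0.59554004 -0.34348493  0.01494733] 0.009428385047080353
```

Request:
step_arm([
  [[0, 0, 0, 0.02], [0, 0, 0, 0.04], [0, 0, 0, 0.04]],
])

```text
clock: 5.8
position: [0.4832, 0.4106, 0.2359]
tool_rot: [3.14, -0.005, 1.681]
force: [0.8, 2.8, -6.2]
grip_width: 0.0092
```

```bash
python3 -c "
from h import *
o=bot.observe();print(o['tool_rot'],o['force'],o['moment'],o['grip_width'])"
```

```text
[ 3.13974053 -0.00527385  1.68078807] [ 0.75357101  2.82975185 -6.21586001] [ 0.58298352 -0.15809396 -0.32797353] 0.009192172953503908
```

The z moment jumped from about -0.05 to -0.33 N m, which means the stop. I'll add a small nudge, then look before releasing.

Request:
step_arm([
  [[0, 0, 0, 0.02], [0, 0, 0, 0.02]],
])

```text
clock: 5.97
position: [0.4832, 0.4106, 0.236]
tool_rot: [3.14, -0.005, 1.702]
force: [1.6, 2.2, -5.4]
grip_width: 0.0092
```

```bash
python3 -c "
from h import *
o=bot.observe();print(o['tool_rot'],o['force'],o['moment'],o['grip_width'])"
```

```text
[ 3.13979695 -0.0053979   1.70193178] [ 1.55155718  2.18409652 -5.37041794] [ 0.49973664 -0.18249235 -0.65482942] 0.00915026269759914
```

Request:
step_arm([
  [[0, 0, 0, 0], [0, 0, 0, 0], [0, 0, 0, 0], [0, 0, 0, 0]],
], jaw=0.5)

```text
clock: 6.3
position: [0.4832, 0.4106, 0.2362]
tool_rot: [3.14, -0.005, 1.702]
force: [0.5, 0.6, 1.0]
grip_width: 0.0425
```

Request:
step_arm([
  [[0, 0, 1.5, 0], [0, 0, 4, 0], [0, 0, 7, 0], [0, 0, 10, 0], [0, 0, 13, 0], [0, -3, 16, -0.1], [0, -6, 16, -0.2]],
])

```text
clock: 6.88
position: [0.4823, 0.3523, 0.4023]
tool_rot: [3.135, -0.011, 1.501]
force: [1.4, -0.2, -0.2]
grip_width: 0.0428
```

Run:
```python
from h import *
o=bot.observe();print(o['position'],o['tool_rot'],o['qpos'],o['force'])
s=bot.grab_frame("scene")["pixels"]
b=cv2.convertScaleAbs(s,alpha=1.6)
cv2.imwrite('pics/scK2.png',cv2.resize(b[265:315,165:230],None,fx=12,fy=12,interpolation=cv2.INTER_CUBIC))
cv2.imwrite(f"pics/wrist4.png",cv2.convertScaleAbs(bot.grab_frame("wrist")["pixels"],alpha=1.4))
```

```text
[0.48227675 0.35226615 0.40228975] [ 3.13536699 -0.01086187  1.50073828] [-0.10700769  0.63442931 -0.94790767  1.65097539  0.55874908  1.137021
  0.30107992] [ 1.35494693 -0.17758172 -0.1820356 ]
```

View pics/scK2.png

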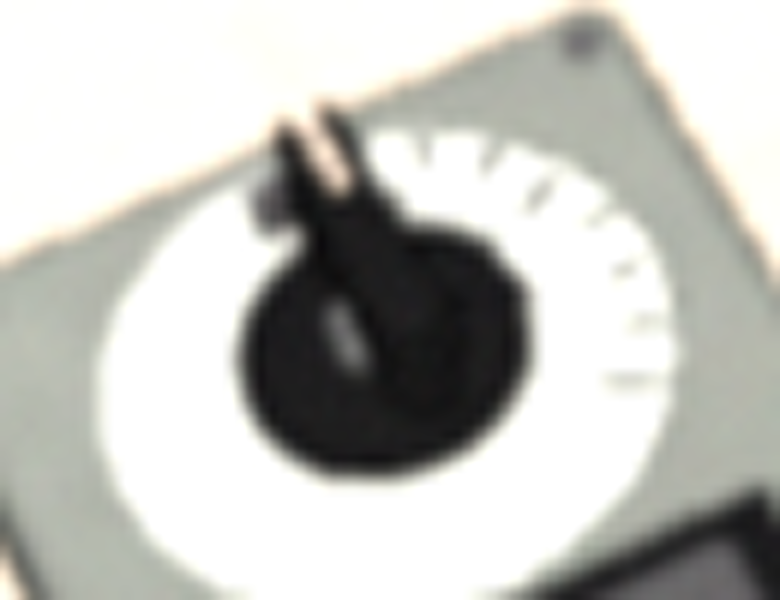

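View pics/wrist4.png

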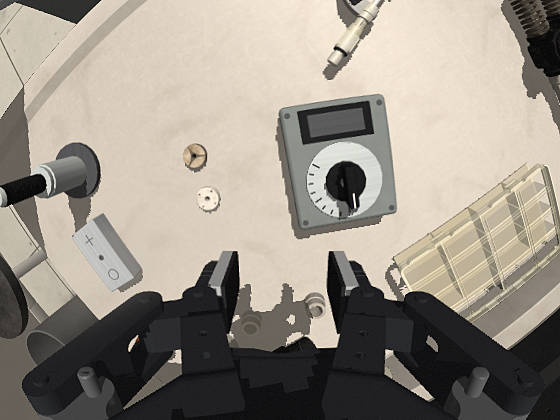

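In the scene view the pointer now rests against the stop pin at crop (272,200), so the knob is back at zero. Next I'll go above the probe.

Request:
step_arm([
  [[0, -2, 0, -0.11], [-0.4, -4, 0, -0.22], [-0.8, -7, 0, -0.33], [-1.2, -10, 0, -0.44], [-1.6, -13, 0, -0.55], [-2, -16, 0, -0.66], [-2.4, -19, 0, -0.77], [-2.8, -22, 0, -0.88], [-3.2, -25, 0, -0.99], [-3.6, -26.5, 0, -1.1], [-3.9, -27.3, 0, -1.2], [-3.9, -27.3, 0, -1.3]],
], jaw=0.0)

```text
clock: 7.98
position: [0.4444, 0.0726, 0.3993]
tool_rot: [3.135, -0.004, 0.187]
force: [-1.2, 0.0, 0.1]
grip_width: 0.0854
```

Request:
step_arm([
  [[0, 0, 0, 0], [0, 0, 0, 0], [0, 0, 0, 0]],
])

```text
clock: 8.23
position: [0.4444, 0.0731, 0.3997]
tool_rot: [3.135, -0.004, 0.192]
force: [-0.5, 0.8, 1.1]
grip_width: 0.0857
```

Run:
```python
from h import *
o=bot.observe();print(o['position'],o['tool_rot'],o['qpos'],o['force'])
cv2.imwrite(f"pics/wrist5.png",cv2.convertScaleAbs(bot.grab_frame("wrist")["pixels"],alpha=1.4))
cv2.imwrite(f"pics/scene5.png",cv2.convertScaleAbs(bot.grab_frame("scene")["pixels"],alpha=1.4))
```

```text
[0.444364   0.07309292 0.39966756] [ 3.13509012 -0.00443776  0.191991  ] [ 0.28291162  0.31264083 -0.70281522  2.01996363  0.26721962  0.89442112
 -0.37262432] [-0.4959748   0.82766308  1.0964588 ]
```

View pics/wrist5.png

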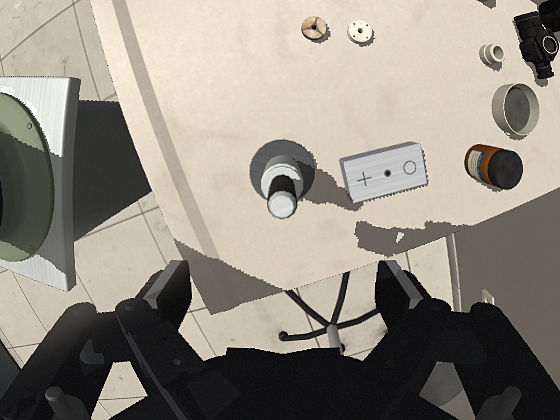

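View pics/scene5.png

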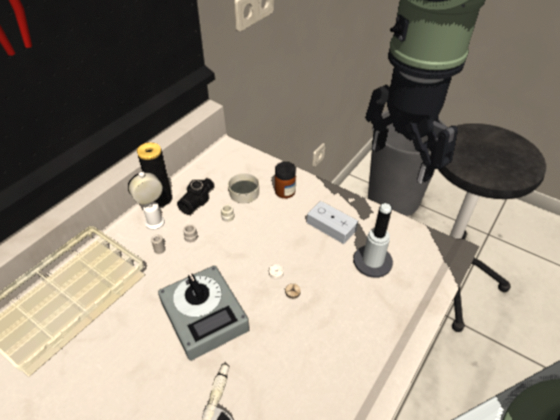

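The probe stands upright, with its cap at wrist pixel (282,203) and centred between the pads in column. The TCP is about 6 mm short in y, so I'll correct that and descend.

Request:
step_arm([
  [[-0.1, 0.7, -1, 0], [-0.1, 0.7, -3, 0], [-0.1, 0.7, -5, 0], [-0.1, 0.7, -7, 0], [-0.1, 0.7, -8, 0], [-0.1, 0.7, -8, 0]],
])

```text
clock: 8.83
position: [0.443, 0.0801, 0.3178]
tool_rot: [3.136, -0.001, 0.192]
force: [0.2, -0.7, 0.1]
grip_width: 0.0853
```

Run:
```python
from h import *
o=bot.observe();print(o['position'],o['tool_rot'],o['force'])
cv2.imwrite(f"pics/wrist6.png",cv2.convertScaleAbs(bot.grab_frame("wrist")["pixels"],alpha=1.4))
```

```text
[0.44302133 0.08011254 0.31783755] [ 3.13583165e+00 -1.04394331e-03  1.92432617e-01] [ 0.17191801 -0.73405079  0.06188191]
```

View pics/wrist6.png

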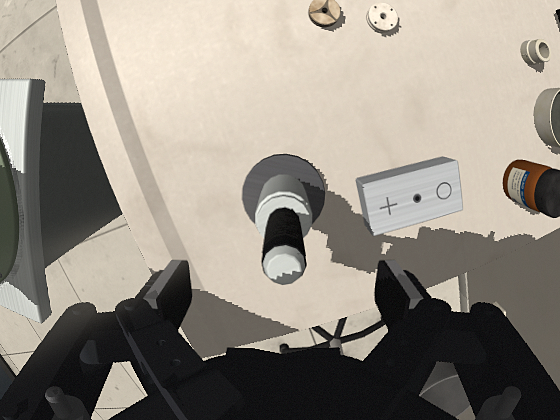

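The cap is at (284,263), centred between the pads. I'll go down and grip.

Request:
step_arm([
  [[0, 0, -1.5, 0], [0, 0, -3, 0], [0, 0, -4.2, 0], [0, 0, -4.9, 0], [0, 0, -5, 0], [0, 0, -5, 0]],
])

```text
clock: 9.38
position: [0.4436, 0.0804, 0.2696]
tool_rot: [3.136, -0.003, 0.192]
force: [0.6, 0.0, -0.2]
grip_width: 0.0856
```

Request:
step_arm([
  [[0, 0, 0, 0], [0, 0, 0, 0], [0, 0, 0, 0], [0, 0, 0, 0], [0, 0, 0, 0], [0, 0, 0, 0], [0, 0, 0, 0], [0, 0, 0, 0]],
], jaw=1.0, force=70)

```text
clock: 10.05
position: [0.4436, 0.0804, 0.2699]
tool_rot: [3.135, -0.003, 0.192]
force: [-1.4, -0.7, 8.0]
grip_width: 0.0205
```

Run:
```python
from h import *
o=bot.observe();print(o['clock'],o['position'],o['tool_rot'],o['force'],o['moment'],o['grip_width'])
```

```text
10.05 [0.44364509 0.08042073 0.26993077] [ 3.13544725 -0.00318346  0.19247272] [-1.4196079  -0.74451453  8.00209996] [-0.16827519  0.42549756 -0.03330746] 0.020474055726940773
```

Gripped, with an opening of about 21 mm. I'll lift straight up by 9 cm.

Request:
step_arm([
  [[0, 0, 0.5, 0], [0, 0, 1.5, 0], [0, 0, 3, 0], [0, 0, 4.5, 0], [0, 0, 6, 0], [0, 0, 7.5, 0], [0, 0, 8.5, 0], [0, 0, 9, 0], [0, 0, 9, 0], [0, 0, 9, 0]],
])

```text
clock: 10.88
position: [0.4435, 0.0803, 0.3598]
tool_rot: [3.135, -0.003, 0.192]
force: [0.1, -0.2, -1.4]
grip_width: 0.0207
```

Run:
```python
from h import *
o=bot.observe();print(o['clock'],o['position'],o['tool_rot'],o['force'],o['moment'],o['grip_width'])
for n in("wrist","scene","top"):
    cv2.imwrite(f"pics/{n}7.png",cv2.convertScaleAbs(bot.grab_frame(n)["pixels"],alpha=1.4))
```

```text
10.8833 [0.44353435 0.08027816 0.35978912] [ 3.13527955 -0.00314229  0.19223952] [ 0.12090389 -0.22996246 -1.38476513] [ 0.00324178  0.02720738 -0.0203618 ] 0.02068801302050475
```

View pics/wrist7.png

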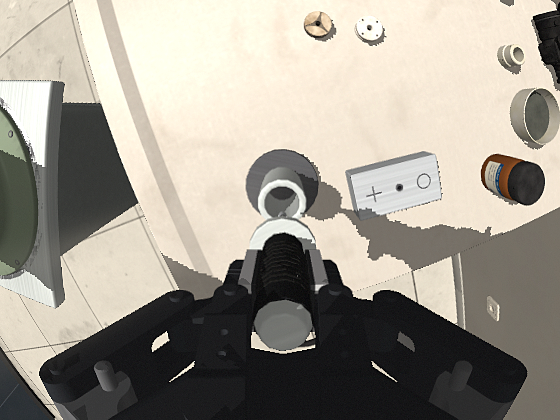

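View pics/scene7.png

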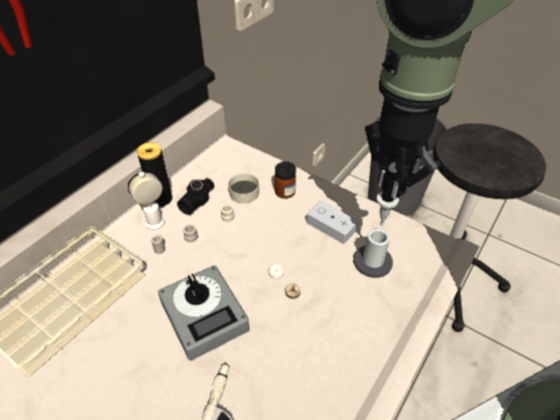

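View pics/top7.png

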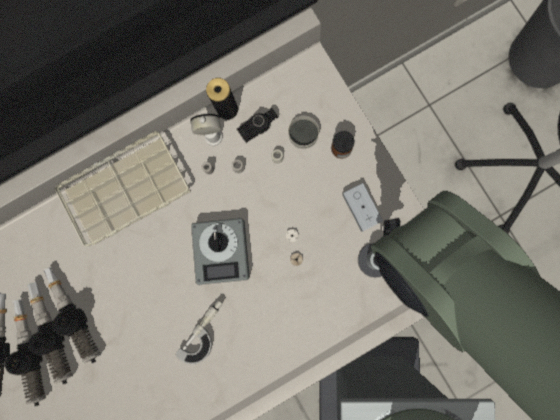

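The probe is clear of its stand and upright, its tip at scene pixel (385,222). I'll move over the ring.

Request:
step_arm([
  [[1.5, 0.4, 0, 0], [3.5, 1, 0, 0], [5.5, 1.6, 0, 0], [7.5, 2.2, 0, 0], [9.5, 2.8, 0, 0], [11.5, 3.4, 0, 0], [13, 3.8, 0, 0], [13.7, 3.9, -1, 0], [13.7, 3.9, -2.5, 0], [13.7, 3.9, -4, 0], [13.7, 3.9, -5, 0], [13.7, 3.9, -5.5, 0]],
])

```text
clock: 12.03
position: [0.5797, 0.1192, 0.3021]
tool_rot: [3.136, 0.001, 0.193]
force: [-0.3, -0.5, -2.1]
grip_width: 0.0204
```

Request:
step_arm([
  [[0, 0, 0, 0], [0, 0, 0, 0], [0, 0, 0, 0]],
])

```text
clock: 12.28
position: [0.5798, 0.1192, 0.3026]
tool_rot: [3.136, 0.0, 0.193]
force: [-0.5, 0.5, -2.1]
grip_width: 0.0204
```

Run:
```python
from h import *
o=bot.observe();print(o['clock'],o['position'],o['tool_rot'],o['force'],o['moment'],o['grip_width'])
for n in("wrist","scene","top"):
    f=bot.grab_frame(n);b=cv2.convertScaleAbs(f["pixels"],alpha=1.4)
    if n=="scene": b=cv2.resize(b[140:260,270:390],None,fx=5,fy=5,interpolation=cv2.INTER_CUBIC)
    if n=="top": b=cv2.resize(b[150:270,310:430],None,fx=5,fy=5,interpolation=cv2.INTER_CUBIC)
    cv2.imwrite(f"pics/{n}8.png",b)
```

```text
12.2833 [0.57979064 0.1191793  0.30258387] [3.13558619e+00 1.92340583e-04 1.92872672e-01] [-0.52451576  0.46470336 -2.08887111] [-0.03960458 -0.03769305 -0.00629022] 0.020352335170026617
```

View pics/wrist8.png

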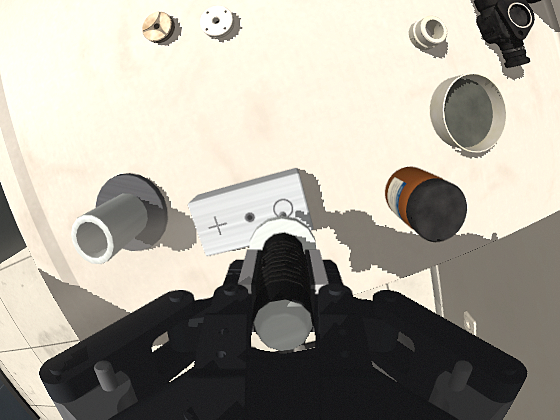

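View pics/scene8.png

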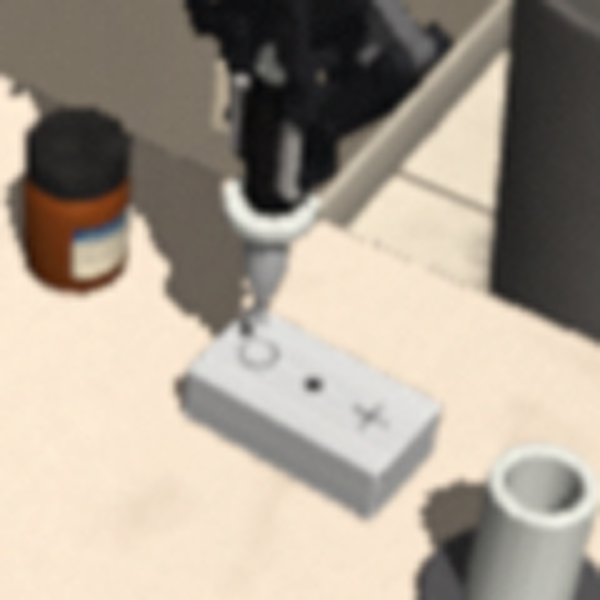

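View pics/top8.png

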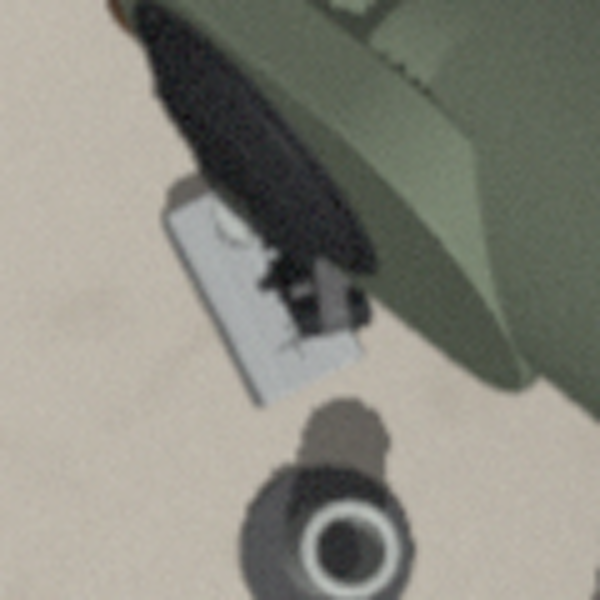

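Run:
```python
from h import *
f=bot.grab_frame("scene");b=cv2.convertScaleAbs(f["pixels"],alpha=1.2)
x0,y0=300,170
print('tip',proj(f,[.5795,.118,.0487]),'ring',proj(f,[.58,.118,.03]),'collar',proj(f,[.5795,.118,.1117]),'nose?',proj(f,[.5795,.118,.0667]))
c=cv2.resize(b[y0:y0+50,x0:x0+50],None,fx=12,fy=12,interpolation=cv2.INTER_CUBIC)
for P,col in(([.5795,.118,.0487],(0,0,255)),([.58,.118,.03],(0,200,0))):
    p=proj(f,P); q=((p-[x0,y0])*12+6).astype(int); cv2.circle(c,tuple(map(int,q)),3,col,-1)
cv2.imwrite("pics/scene9.png",c)
```

```text
tip [321.95980628 203.63974663] ring [321.19778868 209.99947986] collar [324.26623541 180.2175363 ] nose? [322.59564342 197.18270401]
```

View pics/scene9.png

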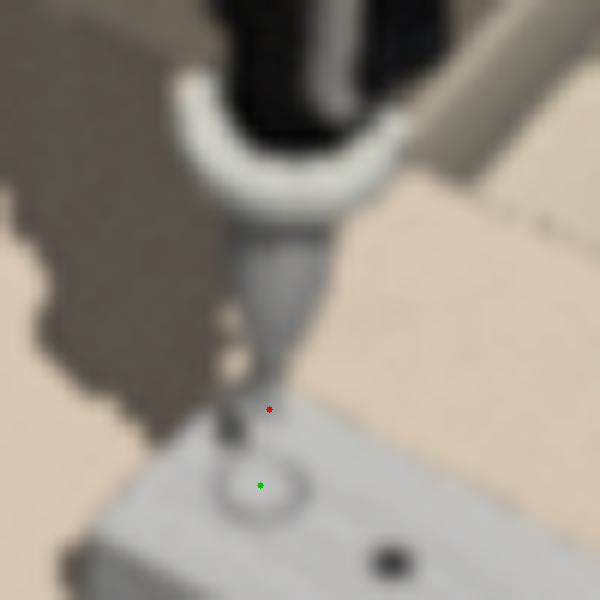

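The tip comes out at crop (269,409), vertically over the ring centre (262,488), and agrees with the projected pose. I'll lower to just above contact.

Request:
step_arm([
  [[0.05, 0, -0.5, 0], [0.05, 0, -1, 0], [0.05, 0, -1.4, 0], [0.05, 0, -1.6, 0], [0.05, 0, -1.6, 0], [0.05, 0, -1.6, 0]],
])

```text
clock: 12.98
position: [0.5803, 0.1192, 0.2865]
tool_rot: [3.136, 0.0, 0.193]
force: [-0.3, 0.0, -2.1]
grip_width: 0.0206
```

Run:
```python
from h import *
o=bot.observe();print(o['clock'],o['position'],o['tool_rot'],o['force'])
f=bot.grab_frame("scene");b=cv2.convertScaleAbs(f["pixels"],alpha=1.2)
x0,y0=300,180
cv2.imwrite("pics/scene10.png",cv2.resize(b[y0:y0+50,x0:x0+50],None,fx=12,fy=12,interpolation=cv2.INTER_CUBIC))
```

```text
12.9833 [0.58031652 0.119168   0.28647125] [3.13552889e+00 2.49356775e-04 1.92850957e-01] [-0.25095999  0.00277045 -2.12396402]
```

View pics/scene10.png

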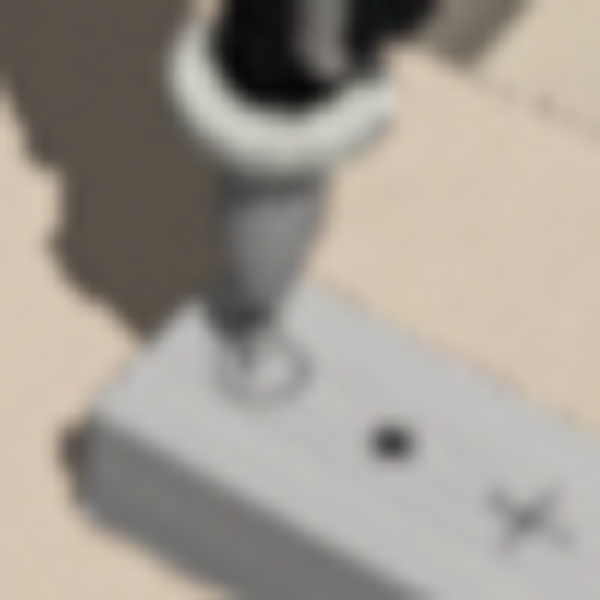

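Request:
step_arm([
  [[0, 0, -0.1, 0], [0, 0, -0.2, 0], [0, 0, -0.2, 0], [0, 0, -0.2, 0]],
])

```text
clock: 13.37
position: [0.5804, 0.1192, 0.2846]
tool_rot: [3.136, -0.0, 0.193]
force: [-0.0, 0.8, -2.0]
grip_width: 0.0208
```

Request:
step_arm([
  [[0, 0, -0.1, 0], [0, 0, -0.2, 0], [0, 0, -0.2, 0], [0, 0, -0.2, 0]],
])

```text
clock: 13.7
position: [0.5804, 0.1192, 0.2827]
tool_rot: [3.136, -0.0, 0.193]
force: [0.4, 0.1, 0.2]
grip_width: 0.0203
```

Request:
step_arm([
  [[0, 0, -0.1, 0], [0, 0, -0.2, 0], [0, 0, -0.2, 0], [0, 0, -0.2, 0]],
])

```text
clock: 14.03
position: [0.5804, 0.1192, 0.2807]
tool_rot: [3.136, -0.0, 0.193]
force: [-0.5, 0.4, 0.3]
grip_width: 0.0207
```

Request:
step_arm([
  [[0, 0, -0.1, 0], [0, 0, -0.2, 0], [0, 0, -0.25, 0], [0, 0, -0.25, 0]],
])

```text
clock: 14.37
position: [0.5804, 0.1192, 0.2781]
tool_rot: [3.136, -0.0, 0.193]
force: [-0.1, 0.4, 0.4]
grip_width: 0.0205
```

Request:
step_arm([
  [[0, 0, 0, 0]],
])

```text
clock: 14.45
position: [0.5804, 0.1193, 0.2781]
tool_rot: [3.136, -0.0, 0.193]
force: [-0.8, -0.2, 1.4]
grip_width: 0.0201
```

Request:
step_arm([
  [[0, 0, 0, 0]],
])

```text
clock: 14.53
position: [0.5805, 0.1193, 0.2781]
tool_rot: [3.136, -0.0, 0.193]
force: [-0.3, -0.3, 0.9]
grip_width: 0.0206
```

Request:
step_arm([
  [[0, 0, 0, 0]],
])

```text
clock: 14.62
position: [0.5805, 0.1192, 0.2781]
tool_rot: [3.136, -0.0, 0.193]
force: [-0.3, -0.6, 1.2]
grip_width: 0.0204
```

Run:
```python
from h import *
fs=[]
for i in range(8):
    f=bot.grab_frame("scene"); fs.append(f["pixels"].astype(float)); o=bot.observe(); print(o['clock'],o['position'],o['force'])
b=cv2.convertScaleAbs(np.mean(fs,0),alpha=1.2)
x0,y0=300,180
cv2.imwrite("pics/scene11.png",cv2.resize(b[y0:y0+50,x0:x0+50],None,fx=12,fy=12,interpolation=cv2.INTER_CUBIC))
cv2.imwrite("pics/wrist11.png",cv2.resize(bot.grab_frame("wrist")["pixels"][150:300,180:380],None,fx=4,fy=4))
```

```text
14.6667 [0.58044358 0.11927868 0.27813984] [0.7480966  0.2628832  0.84687997]
14.7167 [0.58045962 0.11925852 0.27813782] [-0.7808753  -0.42805445  1.56010355]
14.7667 [0.58046275 0.11927443 0.27813512] [ 0.84133026 -0.22899766  2.1449905 ]
14.8167 [0.58044662 0.11924707 0.27812889] [ 0.19711294 -0.24797579  1.06730573]
14.8667 [0.58044133 0.11921724 0.27812843] [ 0.32738099 -0.2873477   0.91609331]
14.9167 [0.5804445  0.11925753 0.2781059 ] [-0.79555739  0.63667597  1.79484329]
14.9667 [0.58044967 0.11926023 0.27811059] [ 0.14237207 -0.60033246  0.63210561]
15.0167 [0.58045625 0.11923678 0.27809117] [-0.62612125  0.7802862   1.92387938]
```

View pics/scene11.png

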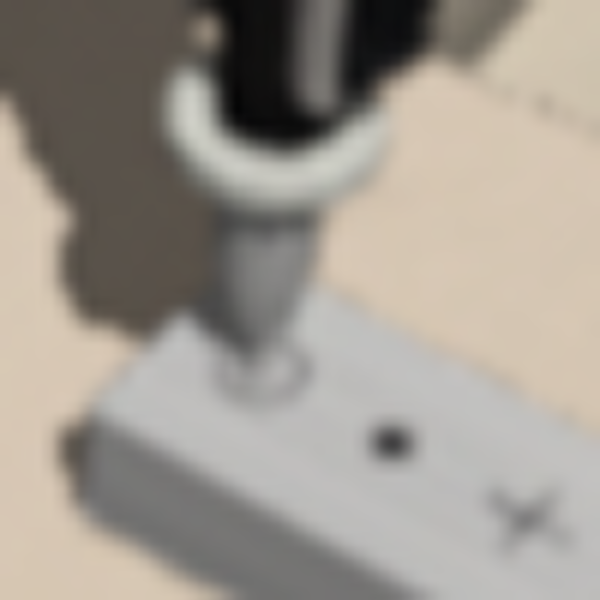

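View pics/wrist11.png

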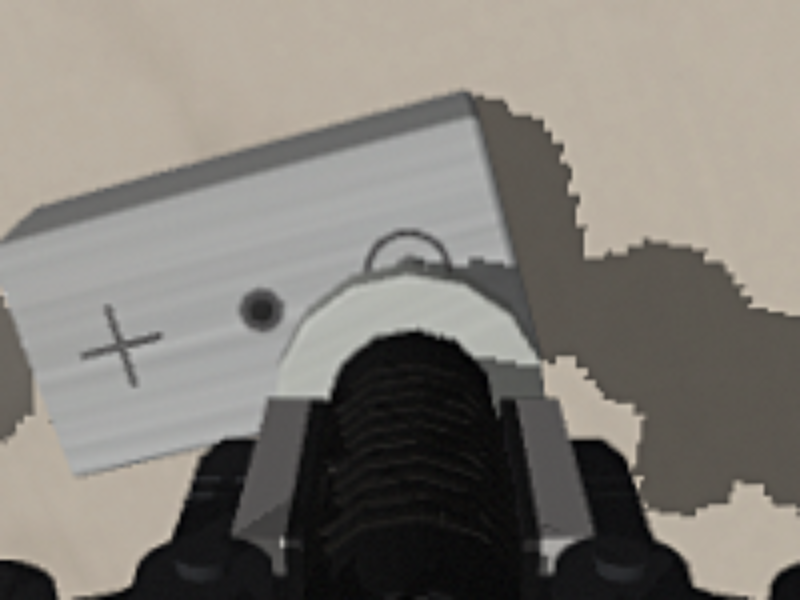

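Run:
```python
from h import *
f=bot.grab_frame("scene");p=proj(f,[.5802,.118,.03]);q=proj(f,[.5802,.118,.0415])
print(p,(p-[300,180])*12+6,(q-[300,180])*12+6)
T=bot.grab_frame("top")["pixels"]; cv2.imwrite("pics/top11.png",cv2.convertScaleAbs(T,alpha=1.4))
cv2.imwrite("pics/scene12.png",cv2.convertScaleAbs(f["pixels"],alpha=1.4))
```

```text
[321.1498727 209.9348559] [259.79847235 365.21827086] [264.4914382  317.35660069]
```

View pics/scene12.png

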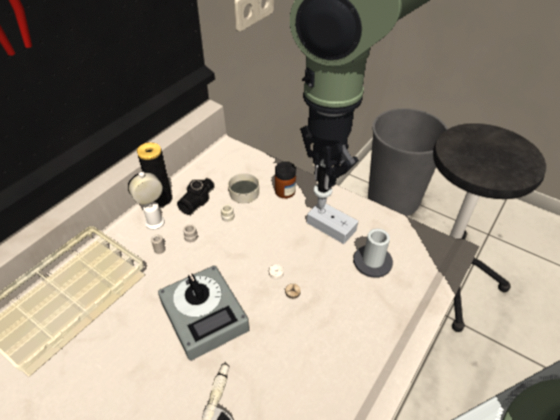

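The wrist view shows the tip at (410,262), within the ring (columns 365–452). The scene view shows the probe upright on the ring and everything else in place. I'm handing in.

```bash
python3 -c "
from h import *
print(bot.job_done()); o=bot.observe(); print(o['clock'],o['position'],o['force'])"
```

```text
the job is handed in; nothing more can be done
None
the job is handed in; nothing more can be done
```

I turned the knob back to its zero stop, then took the spring probe from its stand. I handed in, at about 15 s on the clock, with the arm still holding the probe pressed upright inside the ring.

- **Knob:** It turned about 1.06 rad counter-clockwise until the turning moment rose to 0.65 N m. After release, the picture showed the pointer against the stop pin.
- **Position:** In the last wrist picture the tip was centred across the ring. The collar hid the lower part of the ring there, so the other direction rests on the scene view and the measured pose. These put the tip within about 1 mm of the ring centre. The tool was within 0.4° of upright.
- **Press:** Two estimates put the tip near the half-way 6 mm: about 5.8 mm from the height, and about 6.6 mm from a force of about 3.3 N. The force reading was noisy, so that figure is good to about 1 mm. I could not make out the dark band on the tip rod, so that check was not made.
- **Other things:** In the last scene picture the jar, nut, discs, stand and block were where they started.

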